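Pin the tube rack, undo both catches and hold the cage gate open

TASK

Lock the tube rack by taking the orange-headed pin from its grey stand and pushing it fully home in the metal eye at the side of the rack cage; let go of it. Then squeeze the red catch shut, after that the yellow one, pinching each between its sliding tab and its fixed post. Finally swing the self-closing gate by its black handle past its detent until it stands square to the cage front, and finish while still holding it wide open there, with the tip box, wash bottle and sharps tub left undisturbed.

Things in the scene. Friction and masses are not known exactly. Their poses are not given: they have to be found in the camera images.
- cage: White and aluminium rack cage with a blue 225 x 110 mm tube rack inside, fixed to the bench; origin at the centre of its underside on the bench; base about 270 mm (its y) by 170 mm (its x). Its x axis points from the gate to the back, its y axis along the gate towards the hinge, z up. The closed gate stands in the plane x = -60 mm; the latch rail (26 mm wide, top at 100 mm height) runs along y at x = -26 mm. It stands at a different place and yaw (up to 0.25 rad) each time.
- eye (a point): Centre of the top mouth of the eye: a vertical through hole of 11.5 mm diameter (2 mm chamfer) in a 50 x 46 x 20 mm aluminium lug on the cage's -y side; its flat top is 80 mm above the bench, with free air below it. In the cage frame at (-10, -165, 80) mm. Axes as the cage. The cage's side starts 23 mm beside the hole and is no higher than the rail (100 mm).
- lock_pin: Loose steel lock pin, 50 g: shaft of 8 mm diameter, 45 mm long with a tapered tip, under an orange cylindrical head of 16 mm diameter and 38 mm height. Origin at the tip, z up along the pin to the head; total 83 mm. It starts upright in the stand, its head's underside resting on the stand's top, so the tip is 7 mm above the bench. Fully home in the eye the head's underside lies on the lug and the tip is 45 mm below the eye.
- pin_tip (a point): Tip of the lock pin (its lower end, the pin's origin).
- pin_stand: Fixed grey block 60 x 60 x 52 mm with a vertical 11.5 mm through hole in its middle that holds the pin; origin at the centre of its underside.
- red_pinch (a point): Point on the cage, 130 mm above the bench, midway between the red catch's fixed post and its tab when fully squeezed (post and tab both 22 mm along the cage's x, 8 mm thick along y, from 100 to 150 mm height). Axes as the cage. The post's outer face is 13 mm to -y of it; the tab's outer face starts 25 mm to +y and ends 13 mm to +y when squeezed, so close the fingers along the cage's y, centred here. In the cage frame at (-26, -75, 130) mm, 34 mm behind the gate.
- red_catch (a joint): Red catch slide: 0 = latched, 0.012 m = tab fully squeezed towards its post (towards the cage's -y). About 5 N moves it, it stays where it is put. Its steel hook blocks a keeper on the gate until 0.008; released from 0.009 on. No spring.
- red_tab: The red catch's sliding tab; origin at rail height (100 mm), 21 mm to its -y side from the tab's middle (at the red_pinch point when latched; it moves with the slide).
- red_post: The red catch's fixed post; origin at rail height straight below red_pinch; the post's middle is 9 mm to -y of it.
- yellow_pinch (a point): The same point for the yellow catch, 120 mm nearer the hinge: in the cage frame at (-26, 45, 130) mm; same sizes and directions.
- yellow_catch (a joint): Yellow catch slide, like the red: 0 = latched, 0.012 m = fully squeezed, released from 0.009 on. To be squeezed only after the red one.
- yellow_tab: The yellow catch's sliding tab; origin as for the red one.
- yellow_post: The yellow catch's fixed post; origin as for the red one.
- gate (a joint): Gate angle, rad: 0 = closed; grows as the free end swings out towards the robot (clockwise from above), up to 1.9; square to the front at 1.57. A spring closes it (0.1 N m at 0, 0.28 N m at 1.57). A brass spring plunger makes a detent at about 0.75 rad (roughly from 0.6 to 0.9; up to about 0.4 N m more, about 5 N in all at the handle).
- gate_leaf: The gate: white frame with clear panel, 12 mm thick, 220 mm from hinge to free end, from 34 to 100 mm height, with its black handle. Origin on the hinge axis at bench height; its -y axis points from the hinge to the free end; two steel keepers stand 12 mm above its top edge.
- gate_hinge (a point): Point on the vertical hinge axis, 100 mm above the bench; in the cage frame at (-60, 115, 100) mm. Turns with the gate.
- gate_handle (a point): Grip point on the gate's black upright round handle: 15 mm diameter, from the gate's top edge (100 mm) to 158 mm height; this point is on its axis at 130 mm height, 130 mm from the hinge axis. Turns with the gate. Free on all sides above 114 mm height; the catches stand 34 mm behind the closed gate and begin 35 mm to either side of the handle; the steel keepers (up to 112 mm) lie beside it.
- tip_box: Bystander: loose yellow pipette tip box 85 x 120 x 45 mm; origin at the centre of its underside.
- wash_bottle: Bystander: loose white bottle with blue cap, 64 mm diameter, 120 mm high; origin at the centre of its underside.
- sharps_tub: Bystander: loose yellow tub with red lid, 118 mm diameter, 136 mm high; origin at the centre of its underside.

How it is judged:
By the outcome, as a careful person would: the job done as asked, in the order asked, and still so for the second after the job is handed in, while the arm keeps its last pose, push and grip.
It also fails if it takes over 72 s, if anything falls off the work surface, if the arm or the gripper's body presses on something with over 40 N, if the wrist force passes 120 N, or if a joint passes its speed limit or range.

ROBOT

A 6-joint arm with a two-finger parallel gripper is mounted at the origin on the work surface. World frame = base frame: x ahead of the robot, y to its left, z up, the work surface at z = 0. Lengths are in mm, angles in rad, forces in N, time in s.
With the tool pointing down it reaches from about 400 to 825 mm from the base axis. Payload 7 kg.
Tool frame: the origin (TCP) lies between the finger pads; the fingertips stand 11 mm ahead of it and the grasp point (between the pads) lies 8 mm behind it; z points along the fingers, y is the line along which they close (so a half turn about z gives the same grasp; the last joint's range is limited). The gripper opens to 88 mm and grips with 3 to 60 N. Pads are 19 mm wide; open, the fingers measure 130 mm over their backs; the gripper's body (78 mm by 193 mm) begins 47 mm behind the grasp point.
Start: joints at [-1.055, 0.359, 0.012, 0, -1.224, -0.288], TCP at [152.413, -657.545, 237.561] pointing down, gripper open.
Joint ranges: [-3.07, 3.07], [-1.43, 2.12], [-1.02, 1.25], [-3.03, 1.67], [-3.05, -0], [-3.03, 3.03]. Speed limits (rad/s): [2.39, 2.39, 3.01, 3.14, 3.14, 3.14].

INTERFACE

Orientations are given as a unit quaternion [w, x, y, z].
In Python, from station import bot, read_camera gives the robot as it stands. The module is installed in compiled form; this text tells all that it offers.
- The arm moves only by the shell command python3 -m inch 'ROWS' [FORCE]. ROWS is JSON, one flat list of numbers, 7 for each row, row after row: the opening, from 0 (shut) to 1 (fully open), then the shift along the tool's x, y, z in m, then the turn, a rotation vector about the tool's x, y, z in rad. In form: [grip, x, y, z, wx, wy, wz, grip, x, y, z, wx, wy, wz, ...]. A call has exactly 8 rows; each row is the pose to reach, as a shift and turn from the pose commanded when the call began, along the tool's axes at that moment; what a row does not reach only later rows make up. A row lasts 1/12 s, in which the tool goes at most 41.7 mm and 7.16 degrees, less where a joint would pass 70% of its speed; a pose out of reach is approached as far as the arm can. A call with a gripper value outside its range is refused whole. The fingers move at their own pace and stop on an object; FORCE is the grip in N (left out, the last holds). Time passes only in rows, so rows that repeat a pose let the fingers close, or fill a call up. It gives the time, the measured TCP pose, the force, the opening and the grip force at its end, in the units of the state.
- bot.get_obs(): the state, without advancing time (a new reading comes with each control period).
- read_camera(name): name is "scene" or "top" or "wrist"; returns a dict with "img" (384x512x3 uint8, blue, green, red), "K" (3x3 intrinsics, pixels), "world_to_cam" (4x4, takes a point from world to camera coordinates); the wrist camera has in their place "tool_from_camera" (4x4, takes a point from camera to tool coordinates, whose origin is the TCP and whose axes are the flange's). Camera axes: x right, y up, looking along -z (the intrinsics and any distortion apply to the point x, -y, -z); pixel columns grow to the right and rows downward; lengths in mm; the calibration is good to about 2 mm. A picture is of the moment at which its call begins: read the wrist's pose just before it. There is no depth.
- bot.finish_job(): hands the job in; it is judged then, once.
The state is a dict: "t": time; "qpos": joint angles; "joint_vel": joint speeds; "joint_torque": joint torques, N m; "tcp_pos": TCP position; "orientation": TCP orientation; "force": force on the tool from outside, world axes, zero at the start; "torque": the same for the moment, N m; "opening": finger opening in mm; "grasp_force": force on a finger pad.
Only numpy, scipy, OpenCV 4.12 (cv2) and the standard library are available. Lean on these libraries where they do the work, as an engineer would, in place of code of your own. Each camera call takes 0.05 s, during which the arm holds its last target. There are 200 camera calls.

## Working session

There is one attempt and no reset: what is moved stays moved. The work goes in short steps, Python scripts to look and compute and a shell command to move; the robot and the scene stay as the last step left them, time stands still between calls to the robot, and variables do not carry over. Pictures are saved under pics/ and viewed, at most 10 in all, crops included, and the job is handed in when it is done.

```bash
mkdir -p pics
python3 - <<'E'
from station import bot, read_camera
import cv2,numpy as np
print(bot.get_obs())
for n in("scene","top"):
    c=read_camera(n); print(n,c["K"],c["world_to_cam"],[k for k in c]); cv2.imwrite(f"pics/{n}.png",c["img"])
    np.savez(n+".npz",K=c["K"],W=c["world_to_cam"])
E
```

```text
{'t': 0.0, 'qpos': array([-1.05494761e+00,  3.59382321e-01,  1.10539460e-02, -3.76451045e-04,
       -1.22408826e+00, -2.88098192e-01]), 'joint_vel': array([ 0.00067407,  0.00017437, -0.00013507,  0.00016706, -0.00139604,
       -0.00062533]), 'joint_torque': array([ 6.10137395e-04, -5.82725322e+01,  2.93051791e+01,  6.99672371e+00,
        7.16711045e-03, -1.24096709e-04]), 'tcp_pos': array([ 152.28052562, -657.11028523,  236.6187425 ]), 'orientation': array([-1.54093177e-04, -1.13565582e-01,  9.93530156e-01,  8.14814272e-04]), 'force': array([-0.51705897, -0.17015749, -0.12845358]), 'torque': array([ 0.03481159, -0.01321254, -0.00312028]), 'grasp_force': 0.0, 'opening': 87.66679835377776}
scene [[369.77594639   0.         250.22533234]
 [  0.         369.77594639 197.21879745]
 [  0.           0.           1.        ]] [[ 3.26375663e-01  9.45045647e-01  1.91742434e-02 -2.10410073e+02]
 [-5.69823484e-01  1.80525311e-01  8.01693089e-01  2.54826503e+02]
 [ 7.54175128e-01 -2.72579048e-01  5.97428271e-01 -1.54515876e+03]
 [ 0.00000000e+00  0.00000000e+00  0.00000000e+00  1.00000000e+00]] ['img', 'K', 'world_to_cam']
top [[422.13021171   0.         257.16712047]
 [  0.         422.13021171 193.3809537 ]
 [  0.           0.           1.        ]] [[-5.31607026e-03 -9.99958203e-01  7.43852696e-03 -7.04961388e+00]
 [ 9.96074660e-01 -4.63786448e-03  8.83954906e-02 -5.97219235e+02]
 [-8.83572971e-02  7.87924485e-03  9.96057682e-01 -1.25170472e+03]
 [ 0.00000000e+00  0.00000000e+00  0.00000000e+00  1.00000000e+00]] ['img', 'K', 'world_to_cam']
```

```bash
python3 -c "
import cv2,numpy as np
a=cv2.imread('pics/scene.png');b=cv2.imread('pics/top.png')
cv2.imwrite('pics/s2.png',cv2.resize(a,(780,585)));cv2.imwrite('pics/t2.png',cv2.resize(b,(780,585)))"
```

```text
(no output)
```

View pics/t2.png

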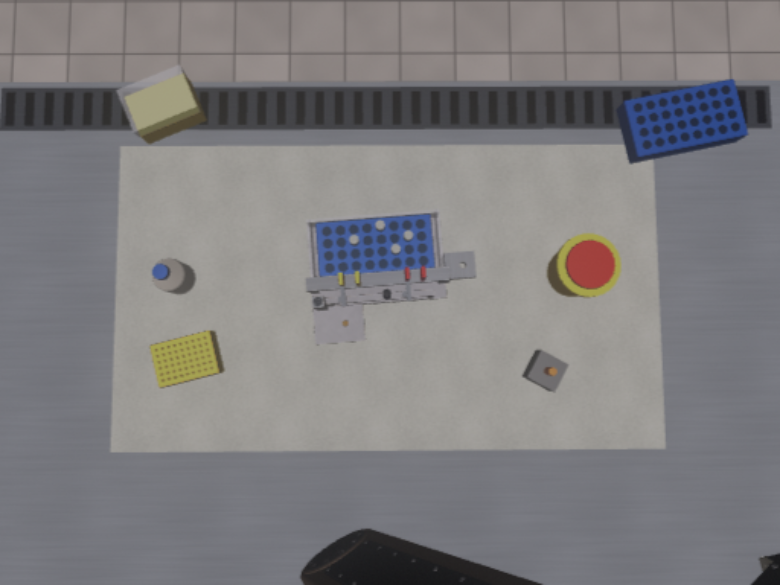

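View pics/s2.png

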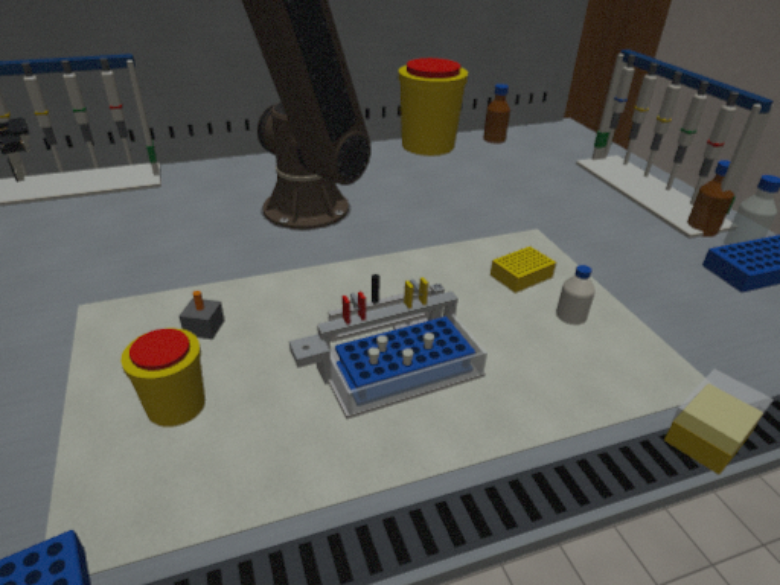

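The top view shows the eye at (463,265), handle (387,294), red tab/post (407/423,272), yellow (340/357,278), pin head (552,371) and tub (589,265). The scene view agrees with this layout.

```bash
cat > h.py <<'E'
import numpy as np,cv2
from scipy.optimize import least_squares
from scipy.spatial.transform import Rotation as R
def proj(K,W,P):
    p=(W@np.c_[np.atleast_2d(P),np.ones(len(np.atleast_2d(P)))].T)[:3]
    return np.c_[K[0,0]*p[0]/-p[2]+K[0,2], K[1,1]*(-p[1])/-p[2]+K[1,2]]
def ray(K,W,uv,z):
    d=np.array([(uv[0]-K[0,2])/K[0,0],-(uv[1]-K[1,2])/K[1,1],-1]); Rm=W[:3,:3]; o=-Rm.T@W[:3,3]; d=Rm.T@d
    return o+d*(z-o[2])/d[2]
def wristW(c,o):
    q=o["orientation"]; T=np.eye(4); T[:3,:3]=R.from_quat([q[1],q[2],q[3],q[0]]).as_matrix(); T[:3,3]=o["tcp_pos"]
    return np.linalg.inv(T@c["tool_from_camera"])
def cage(s,P):
    P=np.atleast_2d(P).astype(float); c,n=np.cos(s[2]),np.sin(s[2])
    return np.c_[s[0]+c*P[:,0]-n*P[:,1], s[1]+n*P[:,0]+c*P[:,1],P[:,2]]
def fit(K,W,pts,uv,s0):
    f=lambda s:(proj(K,W,cage(s,pts))-uv).ravel()
    r=least_squares(f,s0,x_scale=[10,10,.1]); return r.x,r.fun.reshape(-1,2)
E
python3 - <<'E'
from h import *
t=np.load("top.npz");K,W=t["K"],t["W"];k=512/780
pts=[(-10,-165,80),(-60,-15,158),(-26,-54,150),(-26,-84,150),(-26,66,150),(-26,36,150)]
uv=np.array([(463,265),(387,293),(407,272),(423,272),(340,278),(357,278)])*k
s,r=fit(K,W,np.array(pts),uv,[700,0,0]);print(s,r/k)
np.save("s.npy",s)
for n,p in dict(eye=pts[0],red=(-26,-75,130),yel=(-26,45,130),han=(-60,-15,130),hinge=(-60,115,100)).items(): print(n,cage(s,p))
print("pin",ray(K,W,np.array((552,371))*k,90)); print("stand",ray(K,W,np.array((546,370))*k,52)); print("tub",ray(K,W,np.array((590,264))*k,136))
print("cam",-W[:3,:3].T@W[:3,3])
E
```

```text
[6.46877293e+02 1.94814938e+01 7.54361064e-02] [[-0.20487562 -0.35229852]
 [-0.2730004   0.1357128 ]
 [-0.18828512  1.06614207]
 [ 0.40816613 -0.25320103]
 [ 0.30087636  0.35345406]
 [-0.05263074 -0.96986712]]
eye [[ 649.34088786 -145.80289959   80.        ]]
red [[626.60357887 -57.26468875 130.        ]]
yel [[617.5598292   62.39403677 130.        ]]
han [[5.88178398e+02 2.27827129e-03 1.30000000e+02]]
hinge [[578.381003   129.63256425 100.        ]]
pin [ 446.56077391 -308.72402944   90.        ]
stand [ 447.35953465 -306.86849457   52.        ]
tub [ 641.95167115 -371.91633142  136.        ]
cam [4.84240225e+02 4.33468554e-02 1.29961403e+03]
```

```bash
cat >> h.py <<'E'
def go(x,y,z,th,tilt=None):
    "shift (m) and rotvec in tool axes to reach TCP (mm) with tool y at world angle th, pointing down"
    from station import bot
    o=bot.get_obs(); q=o["orientation"]; C=R.from_quat([q[1],q[2],q[3],q[0]]).as_matrix()
    yv=np.array([np.cos(th),np.sin(th),0]); zv=np.array([0,0,-1.]); T=np.c_[np.cross(yv,zv),yv,zv]
    print("t",round(o["t"],2),"tcp",o["tcp_pos"].round(1),"F",o["force"].round(1),"open",round(o["opening"],1),"q",o["qpos"].round(2),
     "| shift",np.round(C.T@(np.array([x,y,z])-o["tcp_pos"])/1000,4),"rot",np.round(R.from_matrix(C.T@T).as_rotvec(),3))
E
python3 - <<'E'
from h import *
from station import read_camera
go(447,-308,230,np.pi+.075)
print(read_camera("wrist")["tool_from_camera"].round(3))
E
```

```text
t 0.1 tcp [ 152.3 -657.2  236.7] F [ 0.3 -0.  -1. ] open 87.8 q [-1.05  0.36  0.01 -0.   -1.22 -0.29] | shift [-0.3659  0.2736  0.0071] rot [ 1.000e-03  1.000e-03 -1.418e+00]
[[-1.00000e-03  9.65000e-01  2.63000e-01  7.10320e+01]
 [ 1.00000e+00  1.00000e-03  0.00000e+00  1.04500e+00]
 [ 0.00000e+00  2.63000e-01 -9.65000e-01 -1.47303e+02]
 [ 0.00000e+00  0.00000e+00  0.00000e+00  1.00000e+00]]
```

```bash
python3 -m inch '[1,-0.366,0.274,0.007,0,0,-1.0, 1,-0.366,0.274,0.007,0,0,-1.0, 1,-0.366,0.274,0.007,0,0,-1.0, 1,-0.366,0.274,0.007,0,0,-1.0, 1,-0.366,0.274,0.007,0,0,-1.0, 1,-0.366,0.274,0.007,0,0,-1.0, 1,-0.366,0.274,0.007,0,0,-1.0, 1,-0.366,0.274,0.007,0,0,-1.0]'; python3 -c "
from h import *
go(447,-308,200,np.pi+.075)"
```

```text
t: 0.82
tcp_pos: [368.0, -400.9, 232.5]
orientation: [0.0, -0.579, 0.816, -0.0]
force: [1.5, -0.9, -0.5]
opening: 87.3
grasp_force: 0.0
t 0.82 tcp [ 368.  -400.9  232.5] F [ 1.5 -0.9 -0.5] open 87.3 q [-0.47  0.15 -0.29 -0.   -1.14  0.13] | shift [-0.1138 -0.0438  0.0325] rot [-0.     0.    -0.412]
```

```bash
python3 -m inch '[1,-0.114,-0.044,0.032,0,0,-0.412, 1,-0.114,-0.044,0.032,0,0,-0.412, 1,-0.114,-0.044,0.032,0,0,-0.412, 1,-0.114,-0.044,0.032,0,0,-0.412, 1,-0.114,-0.044,0.032,0,0,-0.412, 1,-0.114,-0.044,0.032,0,0,-0.412, 1,-0.114,-0.044,0.032,0,0,-0.412, 1,-0.114,-0.044,0.032,0,0,-0.412]'
python3 - <<'E'
from h import *
from station import bot,read_camera
go(447,-308,200,np.pi+.075)
o=bot.get_obs();c=read_camera("wrist");W=wristW(c,o);np.savez("w1.npz",K=c["K"],W=W)
cv2.imwrite("pics/w1.png",c["img"])
print(proj(c["K"],W,[(447,-308,90),(447,-308,52)]))
E
```

```text
t: 1.48
tcp_pos: [446.4, -311.1, 200.8]
orientation: [-0.0, 0.73, -0.683, 0.0]
force: [0.2, -0.0, 0.2]
opening: 87.3
grasp_force: 0.0
t 1.48 tcp [ 446.4 -311.1  200.8] F [ 0.2 -0.   0.2] open 87.3 q [-0.25  0.17 -0.33  0.   -1.07  0.31] | shift [-0.003  -0.0008  0.0008] rot [-0.    -0.    -0.009]
[[253.44326677 192.92750508]
 [253.56705483 183.92725802]]
```

View pics/w1.png

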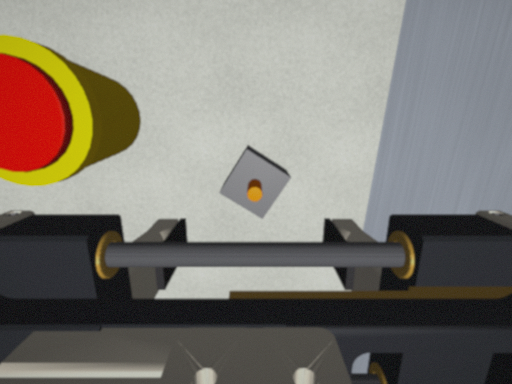

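The wrist view shows the orange head top at about (255,194), with the stand around it and the tub well clear to the left.

Run:
```python
from h import *
d=np.load("w1.npz");print(d["K"][0,0],ray(d["K"],d["W"],(255,194),90),ray(d["K"],d["W"],(255,183),52))
go(447,-308.5,69,np.pi+.075)
```

```text
265.48239150293466 [ 445.3565491  -306.97784105   90.        ] [ 445.42999189 -309.20022209   52.        ]
t 1.53 tcp [ 446.4 -311.1  200.7] F [-0.2 -0.7  0.2] open 87.5 q [-0.25  0.17 -0.33  0.   -1.07  0.31] | shift [-0.0026 -0.0008  0.1317] rot [-0.    -0.    -0.009]
```

```bash
python3 -m inch '[0.6,-0.003,0,0.040,0,0,-0.009, 0.6,-0.003,0,0.080,0,0,-0.009, 0.6,-0.003,0,0.115,0,0,-0.009, 0.6,-0.003,0,0.132,0,0,-0.009, 0.6,-0.003,0,0.132,0,0,-0.009, 0.3,-0.003,0,0.132,0,0,-0.009, 0,-0.003,0,0.132,0,0,-0.009, 0,-0.003,0,0.132,0,0,-0.009]' 30; python3 -m inch '[0,0,0,0,0,0,0, 0,0,0,0,0,0,0, 0,0,0,0,0,0,0, 0,0,0,0,0,0,0, 0,0,0,0,0,0,0, 0,0,0,0,0,0,0, 0,0,0,0,0,0,0, 0,0,0,0,0,0,0]'; python3 -c "
from h import *
go(446,-308,200,np.pi+.075)"
```

```text
t: 2.2
tcp_pos: [447.4, -307.7, 70.1]
orientation: [-0.001, 0.734, -0.679, 0.001]
force: [-0.2, 0.8, 0.5]
opening: 39.6
grasp_force: 0.0
t: 2.87
tcp_pos: [447.0, -307.2, 69.0]
orientation: [-0.0, 0.734, -0.679, 0.0]
force: [-1.0, 0.7, 6.3]
opening: 15.3
grasp_force: 30.0
t 2.87 tcp [ 447.  -307.2   69. ] F [-1.   0.7  6.3] open 15.3 q [-0.24  0.32 -0.49  0.   -0.76  0.32] | shift [ 0.0007  0.001  -0.131 ] rot [-0.    -0.     0.003]
```

```bash
python3 -m inch '[0,0,0,-0.015,0,0,0, 0,0,0,-0.030,0,0,0, 0,0,0,-0.050,0,0,0, 0,0,0,-0.070,0,0,0, 0,0,0,-0.090,0,0,0, 0,0,0,-0.105,0,0,0, 0,0,0,-0.11,0,0,0, 0,0,0,-0.11,0,0,0]'; python3 -c "
from h import *
go(674,-146,178,np.pi+.075)"
```

```text
t: 3.53
tcp_pos: [447.4, -307.3, 179.5]
orientation: [-0.001, 0.734, -0.679, 0.001]
force: [0.0, -0.1, -1.2]
opening: 15.4
grasp_force: 30.0
t 3.53 tcp [ 447.4 -307.3  179.5] F [ 0.  -0.1 -1.2] open 15.4 q [-0.24  0.19 -0.36  0.   -1.02  0.32] | shift [-0.1431 -0.2385  0.002 ] rot [-0.002 -0.001  0.003]
```

```bash
python3 -m inch '[0,-0.018,-0.030,0,0,0,0, 0,-0.037,-0.062,0,0,0,0, 0,-0.057,-0.095,0,0,0,0, 0,-0.077,-0.128,0,0,0,0, 0,-0.097,-0.161,0,0,0,0, 0,-0.117,-0.195,0,0,0,0, 0,-0.134,-0.223,0,0,0,0, 0,-0.143,-0.238,0.002,0,0,0]';python3 -m inch '[0,0,0,0,0,0,0, 0,0,0,0,0,0,0, 0,0,0,0,0,0,0, 0,0,0,0,0,0,0, 0,0,0,0,0,0,0, 0,0,0,0,0,0,0, 0,0,0,0,0,0,0, 0,0,0,0,0,0,0]'
python3 - <<'E'
from h import *
from station import bot,read_camera
s=np.load("s.npy")
go(649,-146,178,np.pi+.075)
o=bot.get_obs();c=read_camera("wrist");W=wristW(c,o);K=c["K"];np.savez("w2.npz",K=K,W=W)
print(proj(K,W,cage(s,[(-10,-165,80),(-35,-188,80),(15,-188,80)])),proj(K,W,[o["tcp_pos"]-[0,0,62]]))
cv2.imwrite("pics/w2.png",cv2.resize(c["img"][60:285,110:410],(800,600),interpolation=cv2.INTER_CUBIC))
E
```

```text
t: 4.2
tcp_pos: [675.1, -143.5, 174.0]
orientation: [0.001, 0.735, -0.678, -0.001]
force: [0.6, -0.5, -0.3]
opening: 14.9
grasp_force: 30.0
t: 4.87
tcp_pos: [672.7, -146.4, 176.9]
orientation: [-0.0, 0.734, -0.679, 0.0]
force: [-0.1, 0.1, -0.2]
opening: 15.3
grasp_force: 30.0
t 4.87 tcp [ 672.7 -146.4  176.9] F [-0.1  0.1 -0.2] open 15.3 q [ 0.07  0.42 -0.04 -0.   -1.11  0.01] | shift [-0.0023  0.0236 -0.0012] rot [-0.001  0.     0.002]
[[278.54995996 196.2334482 ]
 [305.86632828 172.70560074]
 [252.46197068 172.64096616]] [[254.2336801  205.39466855]]
```

View pics/w2.png

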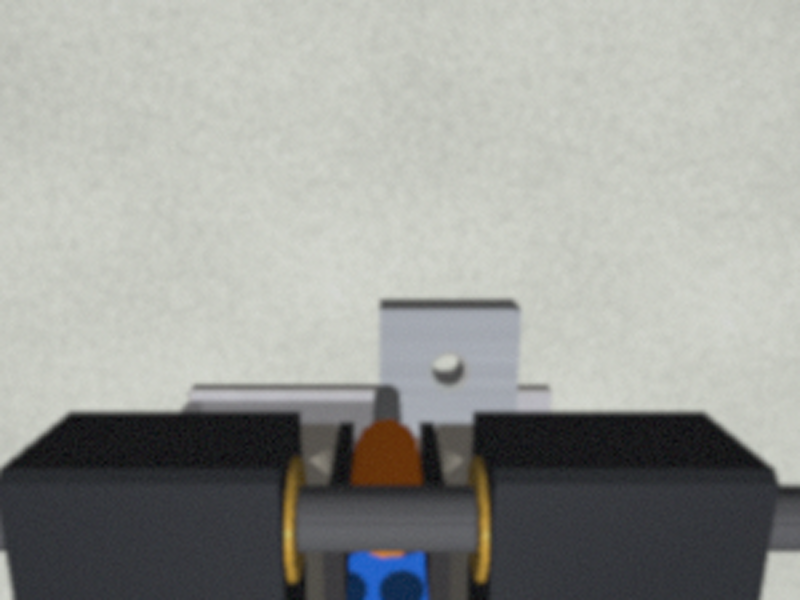

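The crop shows the eye centre at (447.5,369), the lug's top corners at (381,307) and (518,307), and the pin tip near (387,389) under the orange head.

Run:
```python
from h import *
d=np.load("w2.npz");K,W=d["K"],d["W"];f=lambda u,v,z:ray(K,W,(u/2.6667+110,v/2.6667+60),z)
print(f(447.5,369,80),f(387,389,115),f(381,307,80),f(518,307,80))
s=np.load("s.npy");print(cage(s,[(-10,-165,80),(15,-188,80),(-35,-188,80)]))
```

```text
[ 649.83441858 -143.61401973   80.        ] [ 671.97465086 -146.10222116  115.        ] [ 675.44161671 -164.51796491   80.        ] [ 627.36594001 -168.21092333   80.        ]
[[ 649.34088786 -145.80289959   80.        ]
 [ 676.00317436 -166.85337414   80.        ]
 [ 626.14537206 -170.62160317   80.        ]]
```

```bash
python3 -m inch '[0,-0.002,0.011,0,0,0,0, 0,-0.004,0.022,0,0,0,0, 0,-0.004,0.022,0,0,0,0, 0,-0.004,0.022,0.010,0,0,0, 0,-0.004,0.022,0.020,0,0,0, 0,-0.004,0.022,0.028,0,0,0, 0,-0.004,0.022,0.028,0,0,0, 0,-0.004,0.022,0.028,0,0,0]'; python3 -m inch '[0,0,0,0.003,0,0,0, 0,0,0,0.006,0,0,0, 0,0,0,0.009,0,0,0, 0,0,0,0.012,0,0,0, 0,0,0,0.014,0,0,0, 0,0,0,0.014,0,0,0, 0,0,0,0.014,0,0,0, 0,0,0,0.014,0,0,0]'
python3 - <<'E'
from h import *
go(649.8,-143.6,97,np.pi+.075)
E
```

```text
t: 5.58
tcp_pos: [650.3, -143.9, 147.0]
orientation: [0.001, 0.734, -0.679, -0.001]
force: [0.1, -0.0, 0.2]
opening: 15.4
grasp_force: 30.0
t: 6.25
tcp_pos: [650.8, -143.8, 134.6]
orientation: [-0.0, 0.734, -0.679, 0.0]
force: [0.1, -0.5, -0.2]
opening: 15.5
grasp_force: 30.0
t 6.25 tcp [ 650.8 -143.8  134.6] F [ 0.1 -0.5 -0.2] open 15.5 q [ 0.07  0.42 -0.14  0.   -1.01  0.  ] | shift [-0.0003  0.001   0.0376] rot [-0.    -0.     0.003]
```

```bash
python3 -m inch '[0,0,0.001,0.006,0,0,0, 0,0,0.001,0.012,0,0,0, 0,0,0.001,0.018,0,0,0, 0,0,0.001,0.024,0,0,0, 0,0,0.001,0.029,0,0,0, 0,0,0.001,0.032,0,0,0, 0,0,0.001,0.034,0,0,0, 0,0,0.001,0.034,0,0,0]'; python3 -m inch '[0,0,0,0.001,0,0,0, 0,0,0,0.002,0,0,0, 0,0,0,0.003,0,0,0, 0,0,0,0.0035,0,0,0, 0,0,0,0.004,0,0,0, 0,0,0,0.0045,0,0,0, 0,0,0,0.0045,0,0,0, 0,0,0,0.0045,0,0,0]'
python3 - <<'E'
from h import *
go(649.8,-143.6,97,np.pi+.075)
E
```

```text
t: 6.92
tcp_pos: [649.4, -143.9, 99.8]
orientation: [0.0, 0.734, -0.679, -0.0]
force: [0.7, -0.3, -0.7]
opening: 15.4
grasp_force: 30.0
t: 7.58
tcp_pos: [649.8, -143.9, 97.0]
orientation: [-0.0, 0.734, -0.679, 0.0]
force: [-2.4, 0.6, 6.2]
opening: 15.3
grasp_force: 30.0
t 7.58 tcp [ 649.8 -143.9   97. ] F [-2.4  0.6  6.2] open 15.3 q [ 0.07  0.45 -0.18  0.   -0.93  0.  ] | shift [-0.0003 -0.     -0.    ] rot [-0.001 -0.     0.003]
```

```bash
python3 -m inch '[0,0,0,0.001,0,0,0, 0,0,0,0.001,0,0,0, 0,0,0,0.001,0,0,0, 0.3,0,0,0,0,0,0, 0.5,0,0,0,0,0,0, 0.5,0,0,0,0,0,0, 0.5,0,0,0,0,0,0, 0.5,0,0,0,0,0,0]'; python3 -m inch '[0.5,0,0,-0.01,0,0,0, 0.5,0,0,-0.03,0,0,0, 0.5,0,0,-0.06,0,0,0, 0.5,0,0,-0.09,0,0,0, 0.5,0,0,-0.11,0,0,0, 0.5,0,0,-0.115,0,0,0, 0.5,0,0,-0.115,0,0,0, 0.5,0,0,-0.115,0,0,0]'
python3 - <<'E'
from h import *
from station import bot,read_camera
s=np.load("s.npy"); s[1]+=2; 
o=bot.get_obs();c=read_camera("wrist");W=wristW(c,o);K=c["K"]
cv2.imwrite("pics/w3.png",c["img"])
print(proj(K,W,[(649.8,-143.6,80),(649.8,-143.6,118),(649.8,-143.6,128)]))
p=cage(s,(-26,-75,130))[0];print(p); go(p[0],p[1],200,np.pi/2+.075);go(p[0],p[1],200,-np.pi/2+.075)
E
```

```text
t: 8.25
tcp_pos: [649.6, -143.9, 95.6]
orientation: [0.0, 0.734, -0.679, -0.0]
force: [0.3, 0.0, -0.3]
opening: 41.4
grasp_force: 0.0
t: 8.92
tcp_pos: [649.4, -143.7, 210.9]
orientation: [-0.0, 0.734, -0.679, -0.0]
force: [-0.1, -0.5, -0.9]
opening: 43.5
grasp_force: 0.0
[[253.87186997 185.17293909]
 [253.79525082 195.02733641]
 [253.77120749 198.11967751]]
[626.60357887 -55.26468875 130.        ]
t 8.97 tcp [ 649.  -143.7  210. ] F [-0.1  0.3  0. ] open 44.0 q [ 0.07  0.36 -0.05 -0.   -1.16  0.  ] | shift [-0.0899  0.0155  0.0101] rot [ 1.000e-03 -1.000e-03  1.574e+00]
t 8.97 tcp [ 649.  -143.7  210. ] F [-0.1  0.3  0. ] open 44.0 q [ 0.07  0.36 -0.05 -0.   -1.16  0.  ] | shift [-0.0899  0.0155  0.0101] rot [ 1.000e-03  1.000e-03 -1.568e+00]
```

View pics/w3.png

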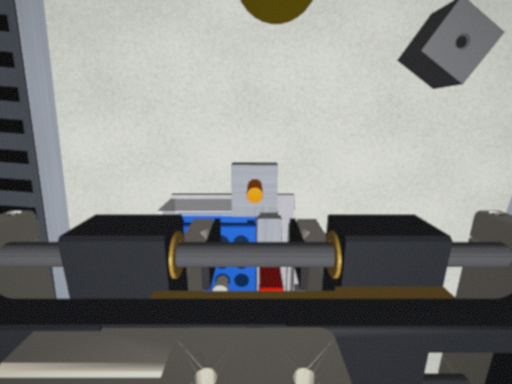

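Pin head top shows at (255,196), where the fully-home position predicts (253.8,195), so the pin is seated. Next is the red catch.

```bash
python3 -m inch '[0.7,-0.030,0.005,0.005,0,0,-0.125, 0.75,-0.060,0.010,0.010,0,0,-0.25, 0.75,-0.090,0.015,0.010,0,0,-0.375, 0.75,-0.090,0.015,0.010,0,0,-0.5, 0.75,-0.090,0.015,0.010,0,0,-0.62, 0.75,-0.090,0.015,0.010,0,0,-0.74, 0.75,-0.090,0.015,0.010,0,0,-0.86, 0.75,-0.090,0.015,0.010,0,0,-0.98]'; python3 -c "
from h import *
go(626.6,-55.3,200,-np.pi/2+.075)"
```

```text
t: 9.63
tcp_pos: [626.9, -55.2, 199.2]
orientation: [0.001, 0.968, -0.251, -0.001]
force: [0.1, 0.4, 0.3]
opening: 65.5
grasp_force: 0.0
t 9.63 tcp [626.9 -55.2 199.2] F [0.1 0.4 0.3] open 65.5 q [ 0.22  0.31 -0.15 -0.   -1.12  0.84] | shift [-0.0002  0.0003 -0.0008] rot [ 0.001  0.003 -0.582]
```

```bash
python3 -m inch '[0.75,0,0,0,0,0,-0.125, 0.75,0,0,0,0,0,-0.25, 0.75,0,0,0,0,0,-0.37, 0.75,0,0,0,0,0,-0.49, 0.75,0,0,0,0,0,-0.582, 0.75,0,0,0,0,0,-0.582, 0.75,0,0,0,0,0,-0.582, 0.75,0,0,0,0,0,-0.582]'
python3 - <<'E'
from h import *
from station import bot,read_camera
s=np.load("s.npy"); s[1]+=2
go(626.6,-55.3,122,-np.pi/2+.075)
o=bot.get_obs();c=read_camera("wrist");W=wristW(c,o);K=c["K"];np.savez("w4.npz",K=K,W=W)
print(proj(K,W,cage(s,[(-26,-75,130),(-26,-84,150),(-26,-54,150),(-60,-15,158)])))
cv2.imwrite("pics/w4.png",c["img"])
E
```

```text
t: 10.3
tcp_pos: [627.4, -55.3, 200.1]
orientation: [0.0, 0.999, 0.033, -0.001]
force: [-0.2, -0.5, -0.0]
opening: 65.4
grasp_force: 0.0
t 10.3 tcp [627.4 -55.3 200.1] F [-0.2 -0.5 -0. ] open 65.4 q [ 0.22  0.31 -0.15 -0.   -1.12  1.42] | shift [-0.0006 -0.0001  0.0781] rot [ 0.     0.001 -0.009]
[[255.61743754 203.6648405 ]
 [267.14059901 211.51448063]
 [229.08909084 211.88468898]
 [180.57473458 256.19242046]]
```

View pics/w4.png

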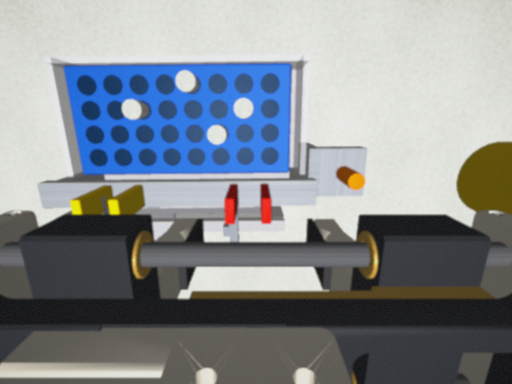

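The post and tab tops appear at about (266,210) and (231,210), matching the prediction. Descend and squeeze.

```bash
python3 -m inch '[0.75,0,0,0.02,0,0,-0.009, 0.75,0,0,0.045,0,0,-0.009, 0.75,0,0,0.065,0,0,-0.009, 0.75,0,0,0.078,0,0,-0.009, 0.75,0,0,0.078,0,0,-0.009, 0.5,0,0,0.078,0,0,-0.009, 0.2,0,0,0.078,0,0,-0.009, 0,0,0,0.078,0,0,-0.009]' 30; python3 -m inch '[0,0,0,0,0,0,0, 0,0,0,0,0,0,0, 0,0,0,0,0,0,0, 0,0,0,0,0,0,0, 0,0,0,0,0,0,0, 0,0,0,0,0,0,0, 0,0,0,0,0,0,0, 0,0,0,0,0,0,0]'; python3 -c "
from h import *
go(626.6,-55.3,122,-np.pi/2+.075)"
```

```text
t: 11.02
tcp_pos: [628.6, -55.2, 124.3]
orientation: [-0.0, 0.999, 0.039, 0.001]
force: [-0.0, 0.2, -0.6]
opening: 51.0
grasp_force: 0.0
t: 11.68
tcp_pos: [628.5, -55.4, 124.3]
orientation: [-0.0, 0.999, 0.039, 0.001]
force: [0.0, -0.8, 5.7]
opening: 25.7
grasp_force: 30.0
t 11.68 tcp [628.5 -55.4 124.3] F [ 0.  -0.8  5.7] open 25.7 q [ 0.22  0.38 -0.24  0.   -0.95  1.43] | shift [-0.0019 -0.0003  0.0023] rot [ 0.    -0.002  0.003]
```

```bash
python3 -m inch '[0.4,0,0,0,0,0,0, 0.75,0,0,0,0,0,0, 0.75,0,0,0,0,0,0, 0.75,0,0,0,0,0,0, 0.75,0,0,-0.02,0,0,0, 0.75,0,0,-0.045,0,0,0, 0.75,0,0,-0.055,0,0,0, 0.75,0,0,-0.055,0,0,0]'; python3 -c "
from h import *
go(618.5,64.4,180,-np.pi/2+.075)"
```

```text
t: 12.35
tcp_pos: [629.3, -55.2, 181.0]
orientation: [-0.0, 0.999, 0.039, 0.002]
force: [0.2, 0.0, 0.0]
opening: 64.9
grasp_force: 0.0
t 12.35 tcp [629.3 -55.2 181. ] F [0.2 0.  0. ] open 64.9 q [ 0.22  0.33 -0.17  0.   -1.07  1.43] | shift [-0.0014 -0.1201  0.0009] rot [ 0.    -0.005  0.004]
```

```bash
python3 -m inch '[0.75,-0.001,-0.030,0,0,0,0, 0.75,-0.001,-0.065,0,0,0,0, 0.75,-0.001,-0.1,0,0,0,0, 0.75,-0.001,-0.12,0,0,-0.004,0, 0.75,-0.001,-0.12,0,0,-0.004,0, 0.75,-0.001,-0.12,0,0,-0.004,0, 0.75,-0.001,-0.12,0.01,0,-0.004,0, 0.75,-0.001,-0.12,0.02,0,-0.004,0]'; python3 -c "
from h import *
go(618.5,64.4,123,-np.pi/2+.075)"
```

```text
t: 13.02
tcp_pos: [617.4, 63.6, 157.1]
orientation: [-0.0, 0.999, 0.039, -0.002]
force: [0.5, -0.1, 0.0]
opening: 65.9
grasp_force: 0.0
t 13.02 tcp [617.4  63.6 157.1] F [ 0.5 -0.1  0. ] open 65.9 q [ 0.42  0.33 -0.22 -0.   -1.02  1.23] | shift [ 0.0013 -0.0007  0.0341] rot [-0.     0.004  0.002]
```

```bash
python3 -m inch '[0.75,0.001,-0.001,0.015,0,0,0, 0.75,0.001,-0.001,0.034,0,0,0, 0.75,0.001,-0.001,0.036,0,0,0, 0.75,0.001,-0.001,0.036,0,0,0, 0.5,0.001,-0.001,0.036,0,0,0, 0.2,0.001,-0.001,0.036,0,0,0, 0,0.001,-0.001,0.036,0,0,0, 0,0.001,-0.001,0.036,0,0,0]' 30; python3 -m inch '[0,0,0,0,0,0,0, 0,0,0,0,0,0,0, 0,0,0,0,0,0,0, 0,0,0,0,0,0,0, 0,0,0,0,0,0,0, 0,0,0,0,0,0,0, 0,0,0,0,0,0,0, 0,0,0,0,0,0,0]'; python3 -m inch '[0.4,0,0,0,0,0,0, 0.7,0,0,0,0,0,0, 0.75,0,0,0,0,0,0, 0.75,0,0,0,0,0,0, 0.75,0,0,-0.02,0,0,0, 0.75,0,0,-0.045,0,0,0, 0.75,0,0,-0.065,0,0,0, 0.75,0,0,-0.065,0,0,0]'
python3 - <<'E'
from h import *
from station import bot,read_camera
s=np.load("s.npy"); s[1]+=2
p=cage(s,(-60,-15,130))[0]; print(p)
go(p[0]+.5,p[1],190,-np.pi/2+.075)
c=read_camera("top");np.save("s2.npy",s)
cv2.imwrite("pics/t3.png",cv2.resize(c["img"][125:245,180:340],(800,600),interpolation=cv2.INTER_CUBIC))
E
```

```text
t: 13.68
tcp_pos: [618.6, 65.7, 122.9]
orientation: [-0.0, 0.999, 0.039, -0.001]
force: [-1.6, 5.3, 1.7]
opening: 44.7
grasp_force: 2.6
t: 14.35
tcp_pos: [618.7, 64.3, 122.9]
orientation: [0.001, 0.999, 0.039, -0.001]
force: [2.3, -6.6, 2.1]
opening: 25.6
grasp_force: 30.0
t: 15.02
tcp_pos: [620.7, 66.0, 191.6]
orientation: [-0.0, 0.999, 0.04, 0.001]
force: [0.7, 0.5, -0.5]
opening: 65.3
grasp_force: 0.0
[588.17839847   2.00227827 130.        ]
t 15.02 tcp [620.7  66.  191.6] F [ 0.7  0.5 -0.5] open 65.3 q [ 0.42  0.31 -0.17  0.   -1.09  1.23] | shift [-0.037   0.0613  0.0015] rot [-0.001 -0.003  0.004]
```

Yellow is squeezed fully (25.6 mm). Now to the handle.

```bash
python3 -m inch '[0.6,-0.018,0.030,0,0,0,0, 0.6,-0.037,0.061,0.002,0,-0.002,0.004, 0.6,-0.037,0.061,0.002,0,-0.002,0.004, 0.6,-0.037,0.061,0.002,0,-0.002,0.004, 0.6,-0.037,0.061,0.002,0,-0.002,0.004, 0.6,-0.037,0.061,0.002,0,-0.002,0.004, 0.6,-0.037,0.061,0.002,0,-0.002,0.004, 0.6,-0.037,0.061,0.002,0,-0.002,0.004]'
python3 - <<'E'
from h import *
from station import bot,read_camera
s=np.load("s2.npy")
go(588.5,2,129,-np.pi/2+.075)
o=bot.get_obs();c=read_camera("wrist");W=wristW(c,o);K=c["K"]
print(proj(K,W,cage(s,[(-60,-15,158),(-60,-15,115),(-26,-84,150),(-26,-66,150),(-26,36,150),(-26,54,150)])))
cv2.imwrite("pics/w5.png",cv2.resize(c["img"],(780,585)))
E
```

```text
t: 15.73
tcp_pos: [586.5, 2.3, 184.8]
orientation: [0.0, 0.999, 0.038, -0.003]
force: [-0.1, -0.5, -0.8]
opening: 52.4
grasp_force: 0.0
t 15.73 tcp [586.5   2.3 184.8] F [-0.1 -0.5 -0.8] open 52.4 q [ 0.34  0.26 -0.26 -0.   -1.06  1.31] | shift [0.0023 0.0005 0.0558] rot [0.    0.006 0.   ]
[[256.68583653 219.64820637]
 [256.28746164 200.76422071]
 [355.86508423 169.58545065]
 [329.98169168 169.61640214]
 [183.29946247 169.79180543]
 [157.41265635 169.822761  ]]
```

View pics/w5.png

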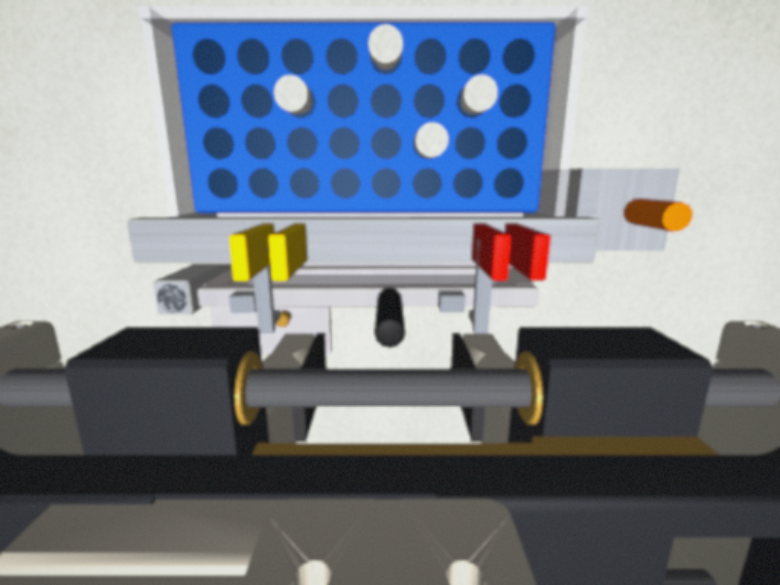

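The wrist view shows both catches squeezed, the pin seated, and the handle top at (390,333), which is within a pixel of the prediction.

```bash
python3 -m inch '[0.6,0.002,0,0.02,0,0.003,0, 0.6,0.002,0,0.04,0,0.003,0, 0.6,0.002,0,0.056,0,0.003,0, 0.6,0.002,0,0.056,0,0.003,0, 0.3,0.002,0,0.056,0,0.003,0, 0,0.002,0,0.056,0,0.003,0, 0,0.002,0,0.056,0,0.003,0, 0,0.002,0,0.056,0,0.003,0]' 45; python3 -m inch '[0,0,0,0,0,0,0, 0,0,0,0,0,0,0, 0,0,0,0,0,0,0, 0,0,0,0,0,0,0, 0,0,0,0,0,0,0, 0,0,0,0,0,0,0, 0,0,0,0,0,0,0, 0,0,0,0,0,0,0]'
python3 - <<'E'
from h import *
go(588.2,2,129,-np.pi/2+.075)
for i in range(1,9): d=.05*i; print(round(d,3),round(-.13*np.sin(d),4),round(.13*(np.cos(d)-1),4))
E
```

```text
t: 16.45
tcp_pos: [588.6, 2.0, 130.3]
orientation: [-0.0, 0.999, 0.037, -0.001]
force: [0.4, -0.2, -0.4]
opening: 31.6
grasp_force: 0.0
t: 17.12
tcp_pos: [588.2, 1.8, 129.5]
orientation: [0.0, 0.999, 0.037, -0.001]
force: [-0.8, 0.3, 5.5]
opening: 14.0
grasp_force: 45.0
t 17.12 tcp [588.2   1.8 129.5] F [-0.8  0.3  5.5] open 14.0 q [ 0.33  0.31 -0.32 -0.   -0.94  1.31] | shift [ 0.     -0.0002  0.0005] rot [ 0.     0.002 -0.001]
0.05 -0.0065 -0.0002
0.1 -0.013 -0.0006
0.15 -0.0194 -0.0015
0.2 -0.0258 -0.0026
0.25 -0.0322 -0.004
0.3 -0.0384 -0.0058
0.35 -0.0446 -0.0079
0.4 -0.0506 -0.0103
```

```bash
python3 -m inch '[0,-0.0065,-0.0002,0,0,0,0.05, 0,-0.013,-0.0006,0,0,0,0.1, 0,-0.0194,-0.0015,0,0,0,0.15, 0,-0.0258,-0.0026,0,0,0,0.2, 0,-0.0322,-0.004,0,0,0,0.25, 0,-0.0384,-0.0058,0,0,0,0.3, 0,-0.0446,-0.0079,0,0,0,0.35, 0,-0.0506,-0.0103,0,0,0,0.4]'
cat >> h.py <<'E'
def gate(d1):
    from station import bot
    s=np.load("s2.npy"); h=cage(s,(-60,115,0))[0]; o=bot.get_obs(); p=o["tcp_pos"]; v=p-h
    a=np.arctan2(v[1],v[0]); phi=(-np.pi/2+s[2])-a; q=o["orientation"]
    yt=R.from_quat([q[1],q[2],q[3],q[0]]).as_matrix()[:,1]; print("phi",round(phi,3),"r",np.hypot(v[0],v[1]).round(1),"tool phi",round(-np.pi/2+s[2]-np.arctan2(yt[1],yt[0]),3))
    phi=min(phi,1.6); th=-np.pi/2+s[2]-d1
    t=h+130*np.array([np.cos(th),np.sin(th),0]); go(t[0],t[1],129,th)
E
python3 -c "
from h import *
gate(.8)"
```

```text
t: 17.78
tcp_pos: [537.1, 8.5, 129.5]
orientation: [0.0, 0.987, -0.163, -0.001]
force: [1.1, -0.2, 2.5]
opening: 14.2
grasp_force: 45.0
phi 0.399 r 129.9 tool phi 0.404
t 17.78 tcp [537.1   8.5 129.5] F [ 1.1 -0.2  2.5] open 14.2 q [ 0.38  0.23 -0.44 -0.   -0.9   0.86] | shift [-0.0508 -0.01    0.0006] rot [0.001 0.001 0.396]
```

Gate is following the grip at radius 129.9 mm. Next comes the detent.

```bash
python3 -m inch '[0,-0.0065,-0.0002,0,0,0,0.05, 0,-0.013,-0.0006,0,0,0,0.1, 0,-0.0194,-0.0015,0,0,0,0.15, 0,-0.0258,-0.0026,0,0,0,0.2, 0,-0.0322,-0.004,0,0,0,0.25, 0,-0.0384,-0.0058,0,0,0,0.3, 0,-0.0446,-0.0079,0,0,0,0.35, 0,-0.0506,-0.0103,0,0,0,0.4]'; python3 -c "
from h import *
gate(1.2)"; python3 -m inch '[0,-0.0065,-0.0002,0,0,0,0.05, 0,-0.013,-0.0006,0,0,0,0.1, 0,-0.0194,-0.0015,0,0,0,0.15, 0,-0.0258,-0.0026,0,0,0,0.2, 0,-0.0322,-0.004,0,0,0,0.25, 0,-0.0384,-0.0058,0,0,0,0.3, 0,-0.0446,-0.0079,0,0,0,0.35, 0,-0.0506,-0.0103,0,0,0,0.4]';  python3 -c "
from h import *
gate(1.57)"
```

```text
t: 18.45
tcp_pos: [492.6, 34.4, 129.6]
orientation: [0.0, 0.934, -0.356, -0.001]
force: [1.7, 0.0, 1.4]
opening: 14.3
grasp_force: 45.0
phi 0.798 r 129.6 tool phi 0.804
t 18.45 tcp [492.6  34.4 129.6] F [1.7 0.  1.4] open 14.3 q [ 0.47  0.16 -0.53 -0.   -0.88  0.37] | shift [-0.0509 -0.0097  0.0006] rot [0.001 0.001 0.396]
t: 19.12
tcp_pos: [461.5, 76.0, 129.6]
orientation: [0.0, 0.845, -0.535, -0.001]
force: [3.1, -0.9, 0.1]
opening: 13.9
grasp_force: 45.0
phi 1.202 r 129.4 tool phi 1.204
t 19.12 tcp [461.5  76.  129.6] F [ 3.1 -0.9  0.1] open 13.9 q [ 0.58  0.12 -0.58 -0.   -0.87 -0.14] | shift [-0.0468 -0.0081  0.0006] rot [0.001 0.001 0.366]
```

```bash
python3 -m inch '[0,-0.0065,-0.0002,0,0,0,0.05, 0,-0.013,-0.0006,0,0,0,0.1, 0,-0.0194,-0.0015,0,0,0,0.15, 0,-0.0258,-0.0026,0,0,0,0.2, 0,-0.0322,-0.004,0,0,0,0.25, 0,-0.0384,-0.0058,0,0,0,0.3, 0,-0.044,-0.0077,0,0,0,0.345, 0,-0.0468,-0.0085,0,0,0,0.368]';  python3 -m inch '[0,0,0,0,0,0,0, 0,0,0,0,0,0,0, 0,0,0,0,0,0,0, 0,0,0,0,0,0,0, 0,0,0,0,0,0,0, 0,0,0,0,0,0,0, 0,0,0,0,0,0,0, 0,0,0,0,0,0,0]'
python3 - <<'E'
from h import *
from station import bot,read_camera
gate(1.57)
c=read_camera("scene"); d=read_camera("top")
a=cv2.resize(c["img"][150:320,100:380],(660,400)); b=cv2.resize(d["img"][110:280,60:440],(447,200))
out=np.zeros((600,800,3),np.uint8); out[:400,:660]=a; out[400:,:447]=b; cv2.imwrite("pics/e1.png",out)
E
```

```text
t: 19.78
tcp_pos: [449.4, 122.1, 129.6]
orientation: [0.0, 0.733, -0.68, -0.001]
force: [5.7, -1.6, -2.7]
opening: 14.5
grasp_force: 45.0
t: 20.45
tcp_pos: [449.4, 121.5, 129.6]
orientation: [0.0, 0.734, -0.679, -0.001]
force: [4.8, -0.8, -2.1]
opening: 14.1
grasp_force: 45.0
phi 1.568 r 129.4 tool phi 1.568
t 20.45 tcp [449.4 121.5 129.6] F [ 4.8 -0.8 -2.1] open 14.1 q [ 0.69  0.12 -0.58 -0.   -0.87 -0.61] | shift [-0.0003  0.0006  0.0006] rot [0.001 0.    0.002]
```

View pics/e1.png

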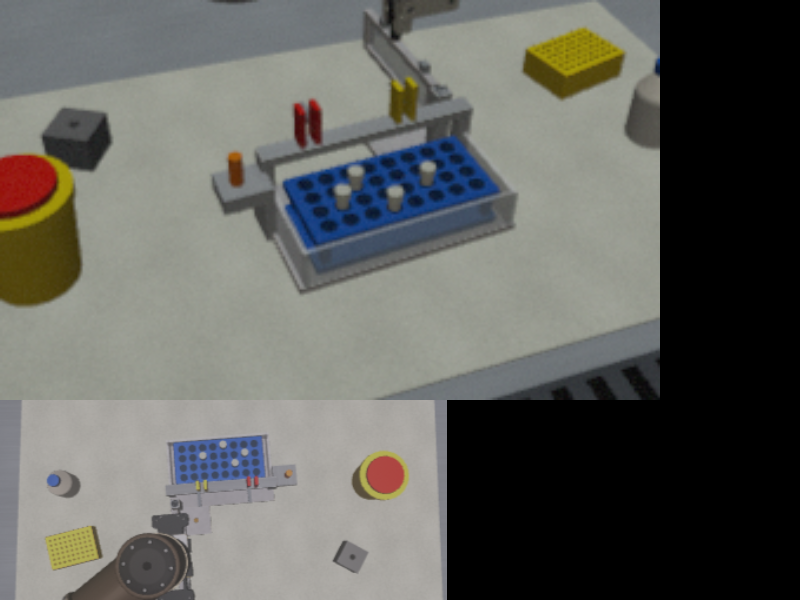

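The views show the gate held square by the gripper, the pin seated, both catches shut and the bystanders where they were.

```bash
python3 -c "
from station import bot
print(bot.finish_job())"
```

```text
the job is handed in; nothing more can be done
None
```

I handed the job in at about 20 s, with the pin home in the eye and released, the red then the yellow catch squeezed shut, and the gate still gripped open at 1.57 rad; the tip box, wash bottle and sharps tub looked undisturbed in the last pictures, and no verdict came back.

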